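# Snap a magnifier onto a spring hook in the vise

### The job

Hang the brass magnifier on the snap hook that stands in the vise: take it by its handle and press its eye down over the hook's nose, against the sprung gate, until the eye passes inside and the gate snaps shut above it; only the eye may push the gate, never the fingers. Then lift the magnifier until the eye bears up against the shut gate and keep a gentle pull of about 5 N on it for a second, to prove that it is caught, and leave it hanging still on the hook. Be gentle, never pressing or pulling on the hook with more than about 15 N, and leave the pliers, the chip tube and the probe alone.

Things in the scene. Friction and masses are not known exactly. Their poses are not given: they have to be found in the camera images.
- grip (a point): middle of the magnifier's handle, half-way up. The magnifier (75 g, brass, lying flat) has a glass lens in a round brass ring of 50 mm diameter, a flat-sided bar handle 40 mm long, 14 mm wide and 13 mm thick, and a small wire eye at the handle's free end. x axis: along the handle towards the eye; z axis: normal to the lens, up at the start. Measured as it lies or is held.
- eye (a point): centre of the magnifier's eye, 30 mm from point grip along its x. The eye is a flat ring in the plane of the lens, of round wire 4.5 mm thick, hole 12.5 mm across, outside 21.5 mm. Axes as point grip.
- lens (a point): centre of the magnifier's lens, 44 mm from point grip against its x (away from the eye); the lens ring is 50 mm in diameter and 13 mm thick.
- magnifier: the whole magnifier, origin on its underside below the middle of the handle, x towards the eye.
- vise: cast-iron vise (fixed), origin on the desk under the hook's rod; 66 mm wide, jaws 85 mm deep together, their top 76 mm above the desk. x axis points away from the robot, turned up to 0.35 rad either way; z up. Its jaws hold the snap hook's rod: upright steel, 7 mm diameter, on the vise's z axis.
- jaw (a point): point on the rod's axis level with the top of the jaws, 76 mm above the desk; axes as the vise. The hook was clamped at any height: the shut gate's axis lies 148 to 164 mm above this point (not measured: see it or feel for it). The nose's tip and the hinge pin on the rod's end reach 5 to 6 mm above the gate's axis; bottom of the hook's opening 36 mm below it. The rod does not slip.
- under_nose (a point): point 24 mm from point jaw along its -x (robot side), straight below the nose's axis; axes as the vise. From the rod a round 6 mm bar branches off in a half-round bend and rises here, parallel to the rod, to a rounded nose pointing up. The eye goes down over the nose (nose inside the eye), with handle and lens on the -x side, away from the rod; its centre 1 to 2 mm to -x of the axis passes easiest.
- gate (a joint): the hook's gate, a 4 mm round bar from rod to nose tip: 0 shut and level, grows to 1.2 rad as its nose end swings down into the hook; hinged on the rod; cannot swing up. Its spring shuts it. The eye's rim presses it open (2 N at first, up to 6 N) and is past it with the eye's centre 13 to 19 mm below the shut gate's axis. Gate's frame: origin on its hinge, axes as the vise when shut.
- pliers: bystander: bent-nose pliers with yellow grips, about 145 mm long, lying flat, 12 mm high; origin under the middle.
- tube: bystander: translucent pink chip tube, 200 x 13 x 9 mm, lying along its x; origin under the middle.
- probe: bystander: black multimeter probe without its lead, 120 mm long, 13 mm thick, lying along its x; origin under the middle.
Things that resemble listed ones, but are neither listed nor needed, are in the scene too. Leave any black or red look-alike of the magnifier alone.

How it is judged:
By the outcome, as a careful person would: the job done as asked, in the order asked, and still so for the second after the job is handed in, with the robot touching nothing.
It also fails if it takes over 72 s, if anything falls off the work surface, if the arm or the gripper's body presses on something with over 40 N, if the wrist force passes 120 N, or if a joint passes its speed limit or range.

### The arm

A 7-joint arm with a two-finger parallel gripper is mounted at the origin on the work surface. World frame = base frame: x ahead of the robot, y to its left, z up, the work surface at z = 0. Lengths are in m, angles in degrees, forces in N, time in s.
With the tool pointing down it reaches from about 0.425 to 0.875 m from the base axis. Payload 4.7 kg.
Tool frame: the origin (TCP) lies between the finger pads; the fingertips stand 8 mm ahead of it and the grasp point (between the pads) lies 11 mm behind it; z points along the fingers, y is the line along which they close (so a half turn about z gives the same grasp; the last joint's range is limited). The gripper opens to 87 mm and grips with 3 to 60 N. Pads are 19 mm wide; open, the fingers measure 117 mm over their backs; the gripper's body (75 mm by 190 mm) begins 51 mm behind the grasp point.
Start: joints at [74.777, 18.392, -4.016, 83.108, 1.295, 78.541, -3.26], TCP at [0.179, -0.625, 0.231] pointing down, gripper open.
Joint ranges: [-163.93, 163.93], [-17.29, 119.83], [-79.2, 71.16], [3.27, 140.29], [-89.18, 269.18], [5.43, 117.66], [-154.24, 154.24]. Speed limits (degrees/s): [147.25, 147.25, 180, 180, 180, 180, 180].

### API

Orientations are given as [roll, pitch, yaw] about the fixed x, y, z axes, in that order (R = Rz(yaw) Ry(pitch) Rx(roll)).
In Python, from cell import env, viewer gives the robot as it stands. The module is installed in compiled form; this text tells all that it offers.
- The arm moves only by the tool arm_command, never from a script. Its argument "series" is a list of rows, each a list of 2 entries, a list of its own where there are three numbers: the shift along the tool's x, y, z in mm, then the turn about the tool's z in rad. A call has exactly 5 rows; each row is the pose to reach, as a shift and turn from the pose commanded when the call began, along the tool's axes at that moment; what a row does not reach only later rows make up. A row lasts 1/10 s, in which the tool goes at most 50 mm and 8.59 degrees, less where a joint would pass 70% of its speed; a pose out of reach is approached as far as the arm can. A call with a gripper value outside its range is refused whole. "grip" is the gripper command: -1 is fully open, 1 is shut, values between are in proportion, set as the call begins (left out, the last holds). The fingers move at their own pace and stop on an object; "grip_force" is the grip in N (left out, the last holds). Time passes only in rows, so rows that repeat a pose let the fingers close, or fill a call up. It gives the time, the measured TCP pose, the force, the opening and the grip force at its end, in the units of the state.
- env.get_obs(): the state, without advancing time (a new reading comes with each control period).
- viewer.read_camera(name): name is "scene" or "top"; returns (picture, depth): 420x560x3 uint8, blue, green, red; 420x560 float32, m along the optical axis (not along the pixel's ray), 0 where there is no reading.
- viewer.calibration(name): a dict with "K" (3x3 intrinsics, pixels), "dist" ([k1, k2, p1, p2, k3] as OpenCV has them; the pictures are not rectified), "T" (4x4, takes a point from camera to world coordinates). Camera axes: x right, y up, looking along -z (the intrinsics and any distortion apply to the point x, -y, -z); pixel columns grow to the right and rows downward; lengths in m; the calibration is good to about 2 mm. A picture is of the moment at which its call begins. calibration takes no time and is no camera call.
- env.sign_off(): hands the job in; it is judged then, once.
The state is a dict: "time_s": time; "qpos": joint angles; "joint_velocities": joint speeds; "effort": joint torques, N m; "tool_pos": TCP position; "tool_rot": TCP orientation; "force": force on the tool from outside, world axes, zero at the start; "wrist_torque": the same for the moment, N m; "grip_width": finger opening in m; "grasp_force": force on a finger pad.
Only numpy, scipy, OpenCV 4.12 (cv2) and the standard library are available. Lean on these libraries where they do the work, as an engineer would, in place of code of your own. Each camera call takes 0.05 s, during which the arm holds its last target. There are 200 camera calls.

## Working session

There is one attempt and no reset: what is moved stays moved. The work goes in short steps, Python scripts to look and compute and a tool call to move; the robot and the scene stay as the last step left them, time stands still between calls to the robot, and variables do not carry over. Pictures are saved under pics/ and viewed, at most 10 in all, crops included, and the job is handed in when it is done.

Besides the shell and the picture viewer there is one more tool, called after "Emit:" by a JSON object that holds its "api" and its "payload", one argument or row to a line. arm_command: Moves the arm, as the interface text tells. Its arguments: {"type":"object","properties":{"series":{"type":"array"},"grip":{"type":"number"},"grip_force":{"type":"number"}},"required":["series"]}

```bash
mkdir -p pics
cat > h.py <<'E'
import numpy as np, cv2
from cell import env, viewer
def snap(name):
    im,d=viewer.read_camera(name); return im.copy(),d.copy()
def cloud(name,d):
    c=viewer.calibration(name); K=np.array(c["K"],float);D=np.array(c["dist"],float);T=np.array(c["T"])
    v,u=np.mgrid[0:d.shape[0],0:d.shape[1]]
    p=cv2.undistortPoints(np.stack([u,v],-1).reshape(-1,1,2).astype(float),K,D).reshape(d.shape+(2,))
    P=np.stack([p[...,0]*d,-p[...,1]*d,-d,np.ones_like(d)],-1)
    return (P@T.T)[...,:3]
def proj(name,X):
    c=viewer.calibration(name);T=np.linalg.inv(np.array(c["T"]))
    X=np.atleast_2d(X);p=(np.c_[X,np.ones(len(X))]@T.T)[:,:3]*[1,-1,-1]
    return cv2.projectPoints(p,np.zeros(3),np.zeros(3),np.array(c["K"],float),np.array(c["dist"],float))[0].reshape(-1,2)
E
python3 - <<'E'
from h import *
for n in("scene","top"):
    im,d=snap(n); np.savez(f"pics/{n}0.npz",im=im,d=d); cv2.imwrite(f"pics/{n}0.png",im); print(n,viewer.calibration(n))
o=env.get_obs(); print(o)
E
```

```text
scene {'K': array([[487.84775233,   0.        , 287.03839109],
       [  0.        , 487.84775233, 203.09462727],
       [  0.        ,   0.        ,   1.        ]]), 'dist': array([0.02482025, 0.        , 0.        , 0.        , 0.        ]), 'T': array([[-0.09512431, -0.74501628,  0.66022883,  1.18390958],
       [ 0.99537008, -0.06200697,  0.07344073,  0.09015601],
       [-0.01377575,  0.66415802,  0.74746528,  0.86868912],
       [ 0.        ,  0.        ,  0.        ,  1.        ]])}
top {'K': array([[521.41503532,   0.        , 275.45832276],
       [  0.        , 521.41503532, 214.68151136],
       [  0.        ,   0.        ,   1.        ]]), 'dist': array([-0.08407976,  0.        ,  0.        ,  0.        ,  0.        ]), 'T': array([[ 0.02452323,  0.99564429, -0.08995029,  0.41235174],
       [-0.99959672,  0.02570997,  0.01205832,  0.01997285],
       [ 0.01431841,  0.08961831,  0.99587326,  1.50769902],
       [ 0.        ,  0.        ,  0.        ,  1.        ]])}
{'time_s': 0.1, 'qpos': array([74.77686922, 18.43336429, -4.01537081, 83.16849556,  1.29517916,
       78.53954801, -3.2611288 ]), 'joint_velocities': array([ 0.10906618, -0.14317203, -0.04741873, -0.26119897, -0.10543227,
       -0.03805831,  0.06562187]), 'effort': array([-2.20411243e-04, -4.92568803e+01, -4.05640975e-01, -3.13400459e+01,
       -6.41447003e-02,  3.93745839e-02,  3.11695646e-05]), 'tool_pos': array([ 0.17932111, -0.62427819,  0.22958214]), 'tool_rot': array([-1.79903832e+02,  5.66600111e-03,  1.60314974e+01]), 'force': array([-0.38246588,  0.12685076,  0.1114381 ]), 'wrist_torque': array([ 0.02249673,  0.01448622, -0.00726246]), 'grasp_force': 0.0, 'grip_width': 0.08696627731899502}
```

View pics/scene0.png

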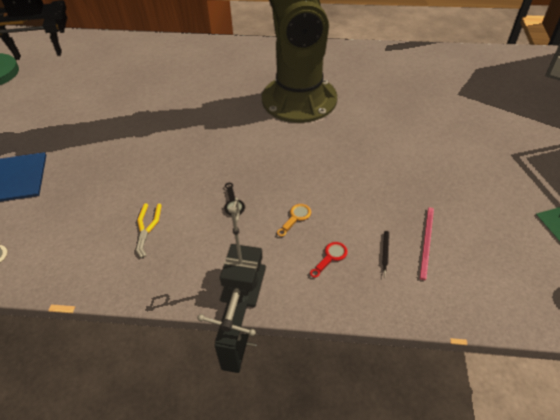

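View pics/top0.png

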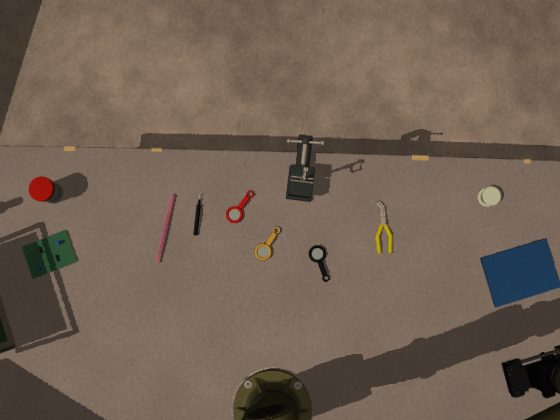

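The brass magnifier lies with its lens at about (264,252) and its eye at (277,230) in the top image; in the scene image these are (301,213) and (282,232). The vise with the hook is at scene (238,262) and top (302,180). Next I'll zoom in and measure.

Run:
```python
from h import *
s=np.load("pics/scene0.npz");t=np.load("pics/top0.npz")
a=cv2.resize(s["im"][180:300,200:290],None,fx=5,fy=5,interpolation=cv2.INTER_CUBIC)
b=cv2.resize(t["im"][130:210,270:330],None,fx=5.8,fy=5.8,interpolation=cv2.INTER_CUBIC)
b=cv2.copyMakeBorder(b,0,max(0,600-b.shape[0]),0,0,cv2.BORDER_CONSTANT)[:600]
cv2.imwrite("pics/z1.png",np.hstack([a,b])); print(a.shape,b.shape)
# brass mask
for n,z in(("scene",s),("top",t)):
    P=cloud(n,z["d"]); hsv=cv2.cvtColor(z["im"],cv2.COLOR_BGR2HSV)
    m=(hsv[...,0]>10)&(hsv[...,0]<22)&(hsv[...,1]>150)&(hsv[...,2]>110)
    m&=(np.hypot(P[...,0]-.55,P[...,1]-.03)<.25)&(z["d"]>0)&(P[...,2]>-.02)
    k,l,st,ce=cv2.connectedComponentsWithStats(m.astype(np.uint8))
    for i in range(1,k):
        if st[i,4]>15:
            print(n,st[i],ce[i]); q=P[l==i]; print(q.mean(0),np.percentile(q[:,2],[5,50,95]))
            c=q[:,:2].mean(0);w,V=np.linalg.eigh(np.cov(q[:,:2].T));ax=V[:,1];e=(q[:,:2]-c)@ax;f=(q[:,:2]-c)@V[:,0]
            print("axis",ax,np.degrees(np.arctan2(*ax[::-1])),"ends",c+ax*e.min(),c+ax*e.max(),np.ptp(e),np.ptp(f))
    # hook points high
    q=(P[...,2]>.06)&(np.abs(P[...,1]+.02)<.12)&(P[...,0]>.5)&(P[...,0]<.85)&(z["d"]>0)
    v,u=np.nonzero(q)
    for h0 in np.arange(.06,.26,.01):
        r=q&(P[...,2]>=h0)&(P[...,2]<h0+.01)
        if r.sum(): 
            v,u=np.nonzero(r);print(n,round(h0,3),r.sum(),P[r].mean(0).round(4),P[r].min(0).round(3),P[r].max(0).round(3),u.mean().round(1),v.mean().round(1))
```

```text
(600, 450, 3) (600, 348, 3)
scene [277 204  34  33 287] [293.32055749 219.21602787]
[0.47060426 0.02475171 0.00714271] [-0.00234951  0.00786875  0.01211627]
axis [-0.85230057  0.52305233] 148.4627807457551 ends [ 0.51740371 -0.00396886] [0.42702777 0.05149437] 0.10603762766728139 0.05456031079202031
scene 0.06 190 [ 0.6655 -0.059   0.0661] [ 0.607 -0.102  0.06 ] [ 0.69  -0.027  0.07 ] 241.9 273.7
scene 0.07 1093 [ 0.6487 -0.0631  0.0736] [ 0.599 -0.101  0.07 ] [ 0.69  -0.028  0.08 ] 240.8 264.3
scene 0.08 11 [ 0.6492 -0.0627  0.0846] [ 0.647 -0.066  0.081] [ 0.651 -0.06   0.089] 240.5 261.1
scene 0.09 10 [ 0.6496 -0.0624  0.0952] [ 0.648 -0.065  0.091] [ 0.651 -0.061  0.1  ] 240.2 258.1
scene 0.1 13 [ 0.649  -0.0631  0.1048] [ 0.645 -0.066  0.101] [ 0.651 -0.06   0.108] 239.5 254.9
scene 0.11 10 [ 0.6492 -0.0635  0.1152] [ 0.648 -0.067  0.11 ] [ 0.651 -0.061  0.12 ] 238.8 251.8
scene 0.12 13 [ 0.649  -0.0625  0.1254] [ 0.646 -0.066  0.121] [ 0.651 -0.06   0.129] 238.8 248.5
scene 0.13 10 [ 0.6496 -0.063   0.1348] [ 0.648 -0.065  0.13 ] [ 0.651 -0.061  0.14 ] 238.1 245.8
scene 0.14 13
[... 2153 characters left out ...]
[ 0.645 -0.062  0.18 ] 303.3 173.0
top 0.18 4 [ 0.6436 -0.0656  0.1822] [ 0.641 -0.072  0.181] [ 0.647 -0.062  0.183] 303.5 172.2
top 0.19 3 [ 0.6374 -0.0635  0.1967] [ 0.634 -0.064  0.194] [ 0.642 -0.063  0.199] 303.0 173.7
top 0.2 6 [ 0.63   -0.0645  0.2027] [ 0.617 -0.066  0.2  ] [ 0.641 -0.063  0.205] 303.5 176.2
top 0.21 2 [ 0.6293 -0.0635  0.2175] [ 0.617 -0.065  0.215] [ 0.641 -0.062  0.22 ] 303.5 175.5
top 0.22 1 [ 0.6159 -0.0641  0.2297] [ 0.616 -0.064  0.23 ] [ 0.616 -0.064  0.23 ] 304.0 180.0
top 0.23 26 [ 0.6339 -0.0655  0.2371] [ 0.617 -0.071  0.233] [ 0.647 -0.061  0.239] 304.9 172.3
top 0.24 12 [ 0.6386 -0.0663  0.2427] [ 0.617 -0.072  0.24 ] [ 0.646 -0.06   0.245] 305.4 170.1
```

View pics/z1.png

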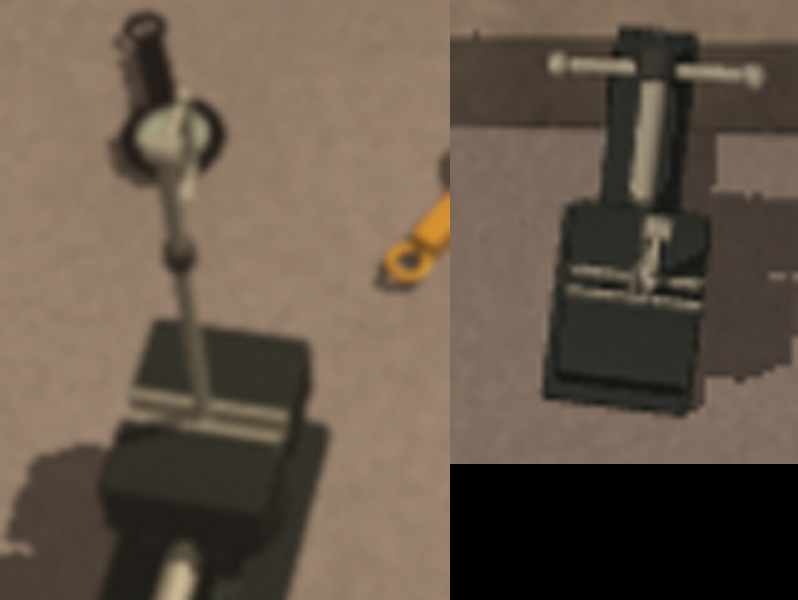

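The crop shows the hook well. The nose tip is at scene ≈(236.5,199), the hinge at ≈(231,207) and the rod foot at ≈(240,262). The brass eye is at ≈(282,232). The two cameras disagree by 5–10 mm, so I'll check them against the desk plane and fit the poses.

Run:
```python
from h import *
for n in("scene","top"):
    z=np.load(f"pics/{n}0.npz");P=cloud(n,z["d"])
    m=(z["d"]>0)&(abs(P[...,2])<.015)&(P[...,0]>.35)&(P[...,0]<.7)&(abs(P[...,1])<.3)
    q=P[m];A=np.c_[q[:,:2],np.ones(len(q))];print(n,"desk plane",np.linalg.lstsq(A,q[:,2],rcond=None)[0],q[:,2].mean(),q[:,2].std())
    m=(P[...,2]>.071)&(P[...,2]<.081)&(P[...,0]>.58)&(P[...,0]<.7)&(abs(P[...,1]+.065)<.05)
    print("jawtop",cv2.minAreaRect((P[m][:,:2]*1000).astype(np.float32)),np.median(P[m][:,2]))
    m=(P[...,2]>.11)&(P[...,2]<.19)&(P[...,0]>.58)&(P[...,0]<.7)&(abs(P[...,1]+.065)<.05); print('rod',P[m].mean(0))
    # gripper highest/lowest pts
    m=(abs(P[...,0]-.179)<.15)&(abs(P[...,1]+.62)<.15)&(P[...,2]>.15)&(P[...,2]<.26);v,u=np.nonzero(m)
    if m.any(): print("gripper",u.min(),u.max(),v.min(),v.max(),P[m].mean(0),m.sum())
    print("proj TCP",proj(n,[[.1793,-.6243,.2296],[.47,.025,0.0065]]))
```

```text
scene desk plane [ 0.00303974  0.00024101 -0.00350698] -0.0018611005528362753 0.0031056606526792424
jawtop ((644.8041381835938, -64.15553283691406), (67.82169342041016, 86.7552261352539), 84.54095458984375) 0.07366981185417376
rod [ 0.64960148 -0.06291343  0.15604686]
gripper 7 61 38 59 [ 0.18670757 -0.625706    0.2402882 ] 226
proj TCP [[ 36.8238039   51.22292692]
 [293.53973625 219.07922147]]
top desk plane [-0.0014749  -0.0012475   0.00158398] 0.0008146585848069482 0.003938659800967951
jawtop ((640.3502197265625, -66.47457885742188), (65.70211029052734, 85.2133560180664), 84.30123901367188) 0.0762249158735453
rod [ 0.64238402 -0.06506802  0.16344264]
gripper 540 547 352 359 [ 0.19187137 -0.66900224  0.23512767] 21
proj TCP [[525.08066585 360.88910674]
 [266.7340473  241.44158014]]
```

```bash
cat >> h.py <<'E'
def onplane(name,uv,z):
    c=viewer.calibration(name);T=np.array(c["T"])
    p=cv2.undistortPoints(np.array(uv,float).reshape(-1,1,2),np.array(c["K"],float),np.array(c["dist"],float)).reshape(-1,2)
    r=np.c_[p[:,0],-p[:,1],-np.ones(len(p))]@T[:3,:3].T
    return T[:3,3]+r*((z-T[2,3])/r[:,2])[:,None]
E
python3 - <<'E'
from h import *
s=np.load("pics/scene0.npz");t=np.load("pics/top0.npz")
a=cv2.resize(s["im"][195:245,265:325],None,fx=6,fy=6,interpolation=cv2.INTER_CUBIC)
b=cv2.resize(t["im"][220:270,245:305],None,fx=6,fy=6,interpolation=cv2.INTER_CUBIC)
cv2.imwrite("pics/z2.png",np.hstack([a,b]))
print(onplane("scene",[[281.6,232.4],[301,213]],.0065),onplane("top",[[277,230],[264,252]],.0065))
E
```

```text
[[0.51096454 0.00164703 0.0065    ]
 [0.4502766  0.0406718  0.0065    ]] [[ 0.50371986 -0.00373664  0.0065    ]
 [ 0.43947931  0.0320675   0.0065    ]]
```

View pics/z2.png

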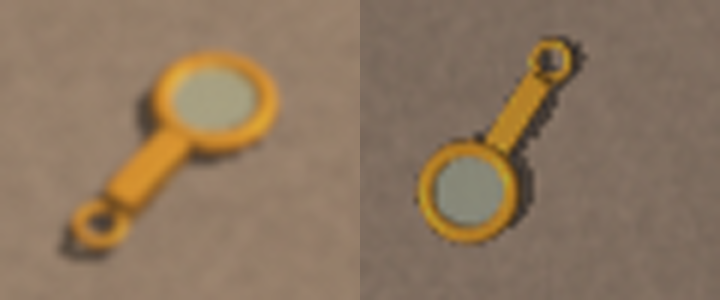

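The zoom gives the eye at scene (281.8,232.2) and top (276.7,230.2), with the handle axis at about -30°. I'll move above it by way of a waypoint and use the gripper to calibrate the cameras.

```bash
cat >> h.py <<'E'
from scipy.spatial.transform import Rotation as R
def go(p,yaw=None,base=None):
    "tool shift mm and turn rad from the present pose to world p, yaw (deg)"
    o=env.get_obs();Q=R.from_euler("xyz",o["tool_rot"],degrees=True)
    s=Q.inv().apply(np.array(p)-o["tool_pos"])*1000
    t=0 if yaw is None else -np.radians(yaw-o["tool_rot"][2])
    print("at",o["tool_pos"].round(4),o["tool_rot"].round(2),"t",o["time_s"],"F",o["force"].round(2),"shift",s.round(1),"turn",round(t,3))
E
python3 - <<'E'
from h import *
go([.43,-.42,.23],-30); go([.481,.014,.15],-30)
E
```

```text
at [ 0.1793 -0.6243  0.2296] [-1.799e+02  1.000e-02  1.603e+01] t 0.1 F [-0.38  0.13  0.11] shift [ 2.973e+02 -1.271e+02 -2.000e-01] turn 0.803
at [ 0.1793 -0.6243  0.2296] [-1.799e+02  1.000e-02  1.603e+01] t 0.1 F [-0.38  0.13  0.11] shift [ 466.2 -530.    80.4] turn 0.803
```

Emit:
{"api": "arm_command", "payload": {
  "series": [
    [[30, -13, 0], 0.05],
    [[70, -30, 0], 0.18],
    [[112, -48, 0], 0.32],
    [[154, -66, 0], 0.46],
    [[196, -84, 0], 0.6]
  ],
  "grip": -1
}}

```text
time_s: 0.6
tool_pos: [0.3457, -0.4884, 0.2302]
tool_rot: [-180.0, 0.0, -18.7]
force: [0.3, 0.1, 0.2]
grip_width: 0.0871
grasp_force: 0.0
```

```bash
python3 -c "
from h import *
go([.47,-.25,.23],-30); go([.481,.014,.15],-30)"
```

```text
at [ 0.3457 -0.4884  0.2302] [-1.7999e+02  3.0000e-02 -1.8690e+01] t 0.6 F [0.29 0.14 0.17] shift [ 4.140e+01 -2.656e+02  2.000e-01] turn 0.197
at [ 0.3457 -0.4884  0.2302] [-1.7999e+02  3.0000e-02 -1.8690e+01] t 0.6 F [0.29 0.14 0.17] shift [ -32.7 -519.2   80.3] turn 0.197
```

Emit:
{"api": "arm_command", "payload": {
  "series": [
    [[10, -45, 0], 0.1],
    [[18, -93, 0], 0.197],
    [[26, -141, 0], 0.197],
    [[34, -188, 0], 0.197],
    [[38, -236, 0], 0.197]
  ]
}}

```text
time_s: 1.1
tool_pos: [0.4556, -0.2759, 0.2302]
tool_rot: [180.0, 0.0, -29.6]
force: [0.9, 0.0, 0.0]
grip_width: 0.0872
grasp_force: 0.0
```

```bash
python3 -c "
from h import *
go([.481,.014,.15],-30)"
```

```text
at [ 0.4556 -0.2759  0.2302] [ 1.800e+02  1.000e-02 -2.962e+01] t 1.1 F [0.91 0.04 0.02] shift [-121.2 -264.5   80.2] turn 0.007
```

Emit:
{"api": "arm_command", "payload": {
  "series": [
    [[-18, -40, 10], 0],
    [[-37, -80, 24], 0],
    [[-56, -122, 38], 0],
    [[-75, -163, 52], 0],
    [[-94, -205, 62], 0]
  ]
}}

```text
time_s: 1.6
tool_pos: [0.4738, -0.0515, 0.1674]
tool_rot: [180.0, 0.0, -29.7]
force: [0.3, -0.1, 0.3]
grip_width: 0.0871
grasp_force: 0.0
```

Emit:
{"api": "arm_command", "payload": {
  "series": [
    [[-14, -32, 8], 0],
    [[-23, -50, 14], 0],
    [[-27, -59, 18], 0],
    [[-27, -59, 18], 0],
    [[-27, -59, 18], 0]
  ]
}}

```text
time_s: 2.1
tool_pos: [0.4804, 0.01, 0.1505]
tool_rot: [180.0, -0.0, -29.7]
force: [-0.1, -0.5, -0.3]
grip_width: 0.0871
grasp_force: 0.0
```

```bash
python3 -c "
from h import *
go([.481,.014,.15],-30)
out=[]
for n in('scene','top'):
    im,d=snap(n); np.savez(f'pics/{n}1.npz',im=im,d=d)
    p=proj(n,env.get_obs()['tool_pos'])[0];print(n,p)
    u,v=int(p[0]),int(p[1]); out.append(cv2.resize(im[v-50:v+50,u-65:u+65],(400,308),interpolation=cv2.INTER_CUBIC)); print('origin',u-65,v-50)
cv2.imwrite('pics/z3.png',np.hstack(out))
"
```

```text
at [0.4804 0.01   0.1505] [ 1.7996e+02 -1.0000e-02 -2.9710e+01] t 2.1 F [-0.09 -0.55 -0.29] shift [-1.4 -3.7  0.5] turn 0.005
scene [285.45205339 177.83701028]
origin 220 127
top [272.59146717 235.39719835]
origin 207 185
```

View pics/z3.png

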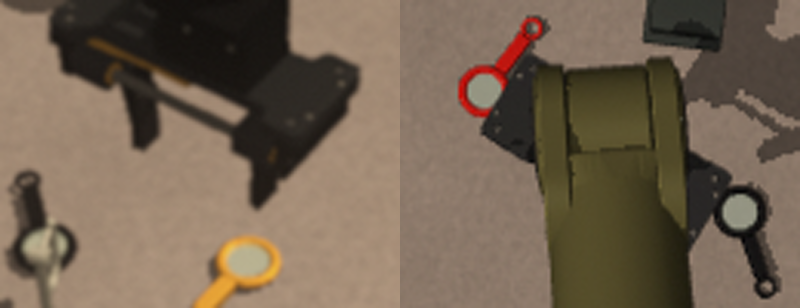

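The finger tips are at scene ≈(267,176) and (304,195). Their midpoint column of 285.5 matches the projected TCP, so I'll trust the scene camera. Next: finger clearance to the look-alikes.

```bash
python3 -c "
from h import *
print(onplane('scene',[[336,251],[314,275],[234,207],[229,187],[281.8,232.2]],.0065), onplane('scene',[[300.8,211.3]],.011))
go([.486,.014,.0095],-30)
d=np.array([-.5,-.866])
for s in(-58,-43,43,58): print(np.array([.486,.014])+s/1000*d)
"
```

```text
[[ 0.5519659   0.12457246  0.0065    ]
 [ 0.61757398  0.08064797  0.0065    ]
 [ 0.44492403 -0.11771089  0.0065    ]
 [ 0.38179189 -0.14072807  0.0065    ]
 [ 0.51035934  0.00203624  0.0065    ]] [[0.4489856  0.04007449 0.011     ]]
at [0.4806 0.0097 0.1507] [ 1.7998e+02 -3.0000e-02 -2.9790e+01] t 2.2 F [-0.32  0.23  1.28] shift [  2.5  -6.5 141.2] turn 0.004
[0.515    0.064228]
[0.5075   0.051238]
[ 0.4645   -0.023238]
[ 0.457    -0.036228]
```

Emit:
{"api": "arm_command", "payload": {
  "series": [
    [[2, -4, 20], 0.01],
    [[3, -7, 50], 0.01],
    [[3, -7.5, 80], 0.01],
    [[3, -7.5, 108], 0.01],
    [[3, -7.5, 120], 0.01]
  ]
}}

```text
time_s: 2.7
tool_pos: [0.485, 0.015, 0.0283]
tool_rot: [179.9, 0.2, -30.3]
force: [0.2, -0.9, -0.1]
grip_width: 0.0868
grasp_force: 0.0
```

Emit:
{"api": "arm_command", "payload": {
  "series": [
    [[0, 0, 7], 0],
    [[0, 0, 12], 0],
    [[0, 0, 16], 0],
    [[0, 0, 19], 0],
    [[0, 0, 19], 0]
  ]
}}

```text
time_s: 3.2
tool_pos: [0.4869, 0.0164, 0.0118]
tool_rot: [-180.0, -0.0, -30.2]
force: [0.9, -0.2, -0.2]
grip_width: 0.0868
grasp_force: 0.0
```

```bash
python3 -c "
from h import *
go([.487,.015,.0095],-30.5)
im,d=snap('scene'); cv2.imwrite('pics/z4.png',cv2.resize(im[170:260,235:350],(766,600),interpolation=cv2.INTER_CUBIC))
"
```

```text
at [0.4869 0.0164 0.0118] [-1.80e+02 -4.00e-02 -3.02e+01] t 3.2 F [ 0.85 -0.21 -0.2 ] shift [0.8 1.2 2.3] turn 0.005
```

View pics/z4.png

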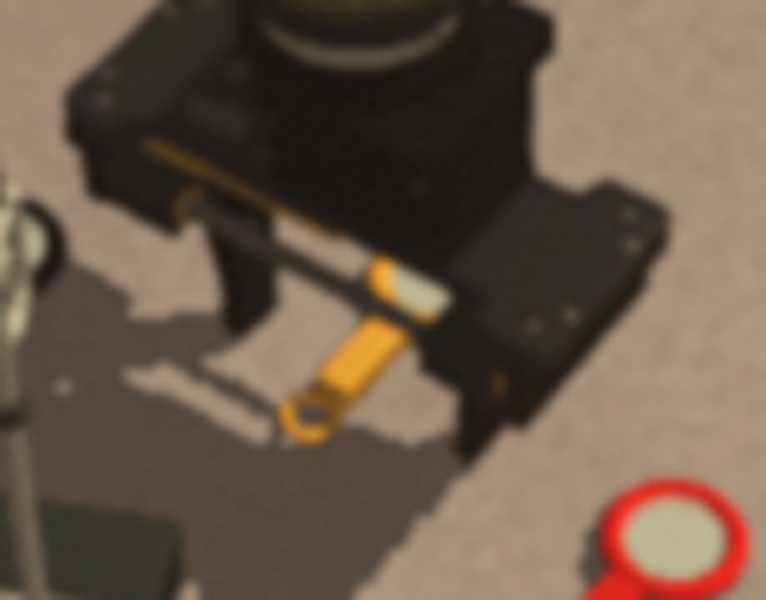

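The brass handle is centred between the fingers, with the eye at crop (308,415). The near edges of the fingers fall close to the handle/eye junction, so I'll back off 3 mm, go down the last 2 mm and grip.

Emit:
{"api": "arm_command", "payload": {
  "series": [
    [[-2, 0.5, 1], 0.005],
    [[-3, 1, 2], 0.005],
    [[-3, 1, 2], 0.005],
    [[-3, 1, 2], 0.005],
    [[-3, 1, 2], 0.005]
  ]
}}

```text
time_s: 3.75
tool_pos: [0.4837, 0.0171, 0.0096]
tool_rot: [180.0, -0.0, -30.5]
force: [0.2, 0.5, -0.3]
grip_width: 0.0868
grasp_force: 0.0
```

Emit:
{"api": "arm_command", "payload": {
  "series": [
    [[0, 0, 0], 0],
    [[0, 0, 0], 0],
    [[0, 0, 0], 0],
    [[0, 0, 0], 0],
    [[0, 0, 0], 0]
  ],
  "grip": 1,
  "grip_force": 15
}}

```text
time_s: 4.25
tool_pos: [0.4836, 0.0171, 0.0095]
tool_rot: [180.0, 0.0, -30.5]
force: [-0.2, 0.1, 0.3]
grip_width: 0.0551
grasp_force: 0.0
```

Emit:
{"api": "arm_command", "payload": {
  "series": [
    [[0, 0, 0], 0],
    [[0, 0, 0], 0],
    [[0, 0, 0], 0],
    [[0, 0, 0], 0],
    [[0, 0, 0], 0]
  ],
  "grip_force": 58
}}

```text
time_s: 4.75
tool_pos: [0.4835, 0.0171, 0.0095]
tool_rot: [180.0, 0.0, -30.5]
force: [0.2, -0.3, -0.8]
grip_width: 0.0145
grasp_force: 0.2
```

Emit:
{"api": "arm_command", "payload": {
  "series": [
    [[0, 0, 0], 0],
    [[0, 0, 0], 0],
    [[0, 0, -3], 0],
    [[0, 0, -10], 0],
    [[0, 0, -20], 0]
  ]
}}

```text
time_s: 5.25
tool_pos: [0.4832, 0.0172, 0.0298]
tool_rot: [180.0, 0.1, -30.5]
force: [-0.2, -0.2, -1.3]
grip_width: 0.0131
grasp_force: 57.8
```

Emit:
{"api": "arm_command", "payload": {
  "series": [
    [[0, 0, -35], -0.05],
    [[0, 0, -75], -0.15],
    [[0, 0, -120], -0.25],
    [[0, 0, -165], -0.35],
    [[0, 0, -210], -0.436]
  ]
}}

```text
time_s: 5.75
tool_pos: [0.4832, 0.0175, 0.2424]
tool_rot: [180.0, -0.1, -5.3]
force: [0.8, -0.8, -0.7]
grip_width: 0.0133
grasp_force: 57.8
```

```bash
python3 -c "
from h import *
o=env.get_obs();print(o['grip_width'],o['grasp_force'])
go([.53,-.052,.285],-5.5)"
```

```text
0.01327817813700094 57.824193835258484
at [0.4832 0.0175 0.2424] [ 1.7998e+02 -8.0000e-02 -5.2600e+00] t 5.75 F [ 0.78 -0.76 -0.74] shift [ 53.   64.9 -42.5] turn 0.004
```

Emit:
{"api": "arm_command", "payload": {
  "series": [
    [[8, 10, -15], 0.004],
    [[25, 30, -35], 0.004],
    [[40, 50, -43], 0.004],
    [[53, 65, -43], 0.004],
    [[53, 65, -43], 0.004]
  ]
}}

```text
time_s: 6.25
tool_pos: [0.5308, -0.0557, 0.2822]
tool_rot: [180.0, 0.0, -6.0]
force: [-0.3, -0.1, -1.4]
grip_width: 0.0135
grasp_force: 57.8
```

Emit:
{"api": "arm_command", "payload": {
  "series": [
    [[0, 0, 0], 0],
    [[0, 0, 0], 0],
    [[0, 0, 0], 0],
    [[0, 0, 0], 0],
    [[0, 0, 0], 0]
  ]
}}

```text
time_s: 6.75
tool_pos: [0.5299, -0.0522, 0.2826]
tool_rot: [180.0, 0.0, -5.7]
force: [0.1, 0.5, -0.3]
grip_width: 0.0134
grasp_force: 57.8
```

```bash
python3 -c "
from h import *
go([.53,-.052,.285],-5.5)
im,d=snap('scene'); np.savez('pics/scene2.npz',im=im,d=d)
im2,d2=snap('top'); np.savez('pics/top2.npz',im=im2,d=d2)
a=cv2.resize(im[140:240,210:270],(360,600),interpolation=cv2.INTER_CUBIC)
b=cv2.resize(im2[150:240,275:335],(400,600),interpolation=cv2.INTER_CUBIC)
cv2.imwrite('pics/z5.png',np.hstack([a,b]))
P=cloud('scene',d);hsv=cv2.cvtColor(im,cv2.COLOR_BGR2HSV)
m=(hsv[...,0]>10)&(hsv[...,0]<22)&(hsv[...,1]>130)&(hsv[...,2]>60)&(P[...,2]>.2)&(P[...,2]<.32)
v,u=np.nonzero(m);print(len(u),u.min(),u.max(),v.min(),v.max());print(np.c_[u,v,(P[m]*1000).round(0)][np.argsort(-P[m][:,0])][:60:3].astype(int).tolist())
"
```

```text
at [ 0.5299 -0.0522  0.2826] [179.99   0.    -5.7 ] t 6.75 F [ 0.05  0.49 -0.27] shift [ 0.  -0.2 -2.4] turn -0.003
261 239 330 0 161
[[243, 161, 571, -54, 279], [245, 160, 571, -51, 281], [244, 160, 570, -53, 280], [240, 160, 569, -60, 279], [239, 159, 567, -62, 279], [240, 159, 565, -61, 278], [240, 158, 563, -61, 278], [240, 157, 561, -61, 279], [248, 157, 559, -47, 278], [248, 156, 558, -47, 279], [242, 155, 556, -58, 279], [247, 154, 555, -49, 281], [244, 154, 554, -55, 280], [245, 154, 553, -53, 279], [245, 152, 553, -53, 284], [247, 153, 551, -50, 280], [249, 154, 551, -47, 278], [244, 151, 550, -55, 284], [246, 151, 550, -52, 283], [248, 152, 550, -48, 281]]
```

View pics/z5.png

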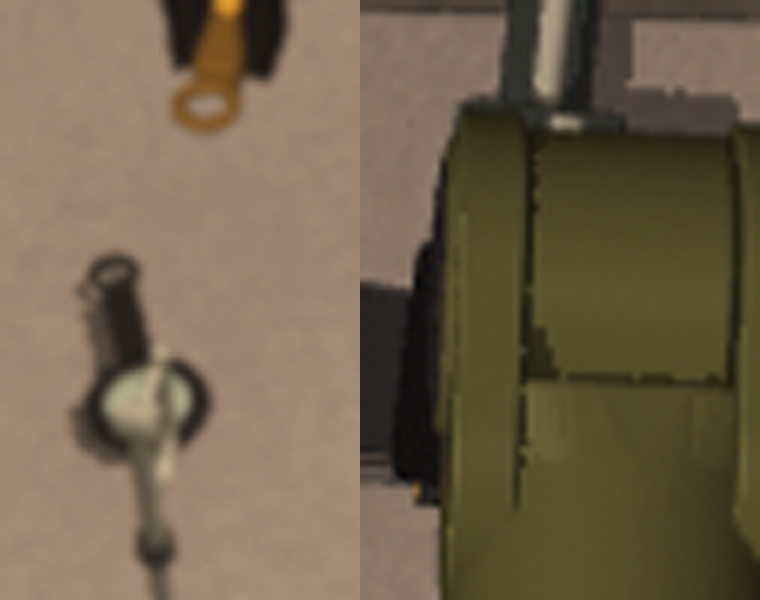

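The eye is at scene ≈(244.5,157.3) and the nose tip at ≈(236.7,197.8). I'll get the eye-to-nose offset from the same camera.

```bash
python3 -c "
from h import *
z=np.load('pics/scene2.npz');P=cloud('scene',z['d']);d=z['d']
zb=-.0023
print('eye',onplane('scene',[[244.5,157.3]],.2796+zb),'tip',onplane('scene',[[236.7,198.2]],.2425+zb))
o=np.array([.5299,-.0522,.2796]);print('eye expected',o+.030*np.array([.995,-.099,0]))
m=(d>0)&(abs(P[...,1]+.062)<.02)&(P[...,2]>.19)&(P[...,2]<.25)&(P[...,0]>.6)&(P[...,0]<.67)
q=P[m]
n=q[q[:,0]<.633];r=q[q[:,0]>.643]
print('nose',len(n),n.mean(0),np.median(n,0),'rod',len(r),r.mean(0),np.median(r,0))
v,u=np.nonzero(m);i=np.argsort(v);print(np.c_[u[i],v[i],(q[i]*1000).round(0)].astype(int)[:90].tolist())
"
```

```text
eye [[ 0.55974971 -0.05339365  0.2773    ]] tip [[ 0.62469149 -0.06007823  0.2402    ]]
eye expected [ 0.55975 -0.05517  0.2796 ]
nose 66 [ 0.62609039 -0.06090868  0.21644556] [ 0.6254166  -0.0608007   0.21537324] rod 102 [ 0.64926775 -0.06319197  0.22174808] [ 0.64945196 -0.06287408  0.22519315]
[[236, 198, 623, -62, 238], [237, 198, 623, -60, 239], [235, 199, 623, -64, 236], [236, 199, 625, -61, 238], [237, 199, 625, -60, 238], [238, 199, 623, -59, 236], [235, 200, 625, -64, 235], [236, 200, 625, -62, 236], [237, 200, 625, -60, 236], [238, 200, 623, -59, 234], [235, 201, 626, -64, 234], [236, 201, 626, -62, 234], [237, 201, 626, -60, 234], [238, 201, 625, -58, 233], [235, 202, 630, -63, 236], [236, 202, 628, -61, 234], [237, 202, 625, -60, 231], [238, 202, 625, -58, 231], [235, 203, 633, -62, 237], [236, 203, 630, -61, 233], [237, 203, 625, -61, 227], [238, 203, 621, -60, 224], [234, 204, 634, -64, 235], [235, 204, 634, -62, 236], [236, 204, 634, -60, 235], [237, 204, 626, -61, 227], [238, 204, 622, -60, 222], [234, 205, 636, -64, 235], [235, 205, 636, -62, 235], [236, 205, 627, -6
[... 928 characters left out ...]
236, 209, 647, -58, 237], [237, 209, 626, -62, 213], [238, 209, 627, -60, 214], [239, 209, 624, -59, 210], [229, 210, 649, -70, 236], [230, 210, 650, -68, 237], [231, 210, 651, -66, 239], [232, 210, 649, -64, 237], [233, 210, 651, -62, 238], [234, 210, 651, -61, 239], [235, 210, 649, -59, 237], [236, 210, 646, -58, 234], [237, 210, 625, -62, 209], [238, 210, 624, -61, 208], [239, 210, 624, -59, 208], [229, 211, 649, -70, 234], [230, 211, 650, -68, 234], [231, 211, 652, -66, 237], [232, 211, 652, -64, 237], [233, 211, 652, -62, 237], [234, 211, 652, -60, 238], [235, 211, 652, -59, 237], [236, 211, 649, -58, 234], [237, 211, 624, -63, 206], [238, 211, 625, -61, 206], [239, 211, 628, -58, 209]]
```

Emit:
{"api": "arm_command", "payload": {
  "series": [
    [[8, 0.2, 0], 0],
    [[24, 0.5, 0], 0],
    [[42, 1, 0], 0],
    [[57, 1.3, 0], 0],
    [[62.7, 1.3, 0], 0]
  ]
}}

```text
time_s: 7.35
tool_pos: [0.5937, -0.0606, 0.2819]
tool_rot: [-180.0, 0.0, -5.8]
force: [-1.0, 0.2, -0.8]
grip_width: 0.013
grasp_force: 57.8
```

Emit:
{"api": "arm_command", "payload": {
  "series": [
    [[0, 0, 6], 0],
    [[0, 0, 15], 0],
    [[0, 0, 24], 0],
    [[0, 0, 30], 0],
    [[0, 0, 31], 0]
  ]
}}

```text
time_s: 7.85
tool_pos: [0.5914, -0.0603, 0.2503]
tool_rot: [180.0, 0.1, -5.7]
force: [-0.0, -0.5, -1.2]
grip_width: 0.0136
grasp_force: 57.8
```

Emit:
{"api": "arm_command", "payload": {
  "series": [
    [[0, 0, 0], 0],
    [[0, 0, 0], 0],
    [[0, 0, 0], 0],
    [[0, 0, 0], 0],
    [[0, 0, 0], 0]
  ]
}}

```text
time_s: 8.35
tool_pos: [0.5925, -0.0602, 0.2517]
tool_rot: [180.0, -0.0, -5.7]
force: [-0.4, 0.5, -0.9]
grip_width: 0.0136
grasp_force: 57.8
```

```bash
python3 -c "
from h import *
go([.5922,-.0597,.25],-5.5)
im,d=snap('scene'); np.savez('pics/scene3.npz',im=im,d=d)
cv2.imwrite('pics/z6.png',cv2.resize(im[165:235,205:275],(600,600),interpolation=cv2.INTER_CUBIC))
"
```

```text
at [ 0.5925 -0.0602  0.2517] [ 1.80e+02 -2.00e-02 -5.74e+00] t 8.35 F [-0.41  0.51 -0.89] shift [-0.3 -0.4  1.7] turn -0.004
```

View pics/z6.png

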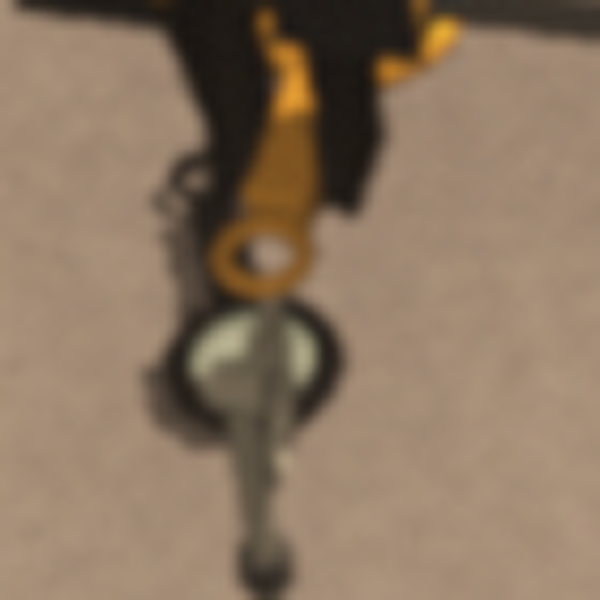

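The eye, centred at ≈(235.8,195.0), sits just over the nose, and something grey (the nose tip) shows in its hole at about (236.4,194).

```bash
python3 -c "
from h import *
print(onplane('scene',[[235.8,195.0]],.2487-.0023))
z=np.load('pics/scene3.npz');P=cloud('scene',z['d']);print((P[190:202,229:244]*1000).round(0).astype(int)[...,[0,2]].tolist())
"
```

```text
[[ 0.62292031 -0.06138004  0.2464    ]]
[[[396, 11], [396, 11], [396, 11], [393, 9], [393, 8], [611, 246], [613, 248], [612, 248], [610, 246], [612, 248], [615, 251], [613, 249], [611, 247], [608, 244], [381, -2]], [[399, 10], [397, 9], [399, 11], [398, 11], [617, 250], [617, 250], [617, 250], [614, 247], [615, 248], [616, 250], [614, 247], [614, 248], [613, 246], [382, -5], [1184, 869]], [[401, 10], [401, 10], [398, 6], [620, 250], [617, 247], [617, 248], [617, 248], [616, 247], [615, 246], [615, 246], [617, 248], [616, 247], [613, 244], [387, -3], [388, -2]], [[405, 10], [406, 11], [621, 249], [620, 248], [617, 245], [617, 244], [391, -4], [391, -4], [390, -4], [1184, 869], [618, 247], [619, 247], [619, 249], [389, -4], [388, -5]], [[405, 7], [623, 248], [622, 248], [622, 247], [405, 8], [406, 9], [396, -2], [395, -3], [395, -3], [393, -4], [396, -1], [621, 248], [621, 248], [393, -4], [397, 1]], [[411, 10], [626, 249], [625, 248], [624, 247], [410, 10], [414, 14], [396, -5], [401, 0], [401, 0], [395, -6], [398, -3], [623, 247], [621, 246], [398, -1], [395, -5]], [[412, 7], [626, 2
[... 300 characters left out ...]
46], [407, 1], [404, -2]], [[410, -2], [423, 13], [631, 247], [632, 248], [631, 248], [632, 248], [632, 248], [631, 248], [631, 248], [631, 248], [631, 248], [627, 244], [408, -2], [404, -6], [408, -1]], [[412, -4], [423, 9], [421, 8], [422, 8], [631, 245], [632, 246], [633, 247], [632, 247], [633, 248], [632, 246], [413, 0], [410, -3], [410, -3], [407, -6], [412, -1]], [[412, -7], [420, 2], [424, 7], [424, 7], [425, 8], [427, 11], [625, 236], [624, 234], [624, 235], [622, 232], [424, 8], [423, 8], [415, -1], [413, -3], [414, -2]], [[425, 4], [429, 8], [426, 6], [427, 7], [427, 8], [424, 4], [622, 230], [626, 234], [625, 233], [624, 233], [426, 8], [425, 7], [428, 11], [417, -2], [415, -4]]]
```

Emit:
{"api": "arm_command", "payload": {
  "series": [
    [[-1, -0.4, 0], 0],
    [[-1, -0.4, 0.5], 0],
    [[-1, -0.4, 1], 0],
    [[-1, -0.4, 2], 0],
    [[-1, -0.4, 3], 0]
  ]
}}

```text
time_s: 8.9
tool_pos: [0.5914, -0.0597, 0.2484]
tool_rot: [180.0, 0.0, -5.7]
force: [-0.7, 0.3, -0.2]
grip_width: 0.0131
grasp_force: 57.8
```

Emit:
{"api": "arm_command", "payload": {
  "series": [
    [[0, 0, 0.6], 0],
    [[0, 0, 1.2], 0],
    [[0, 0, 1.8], 0],
    [[0, 0, 2.4], 0],
    [[0, 0, 3], 0]
  ]
}}

```text
time_s: 9.4
tool_pos: [0.5914, -0.0597, 0.2455]
tool_rot: [180.0, -0.0, -5.7]
force: [-0.2, 0.5, -1.5]
grip_width: 0.013
grasp_force: 57.8
```

Emit:
{"api": "arm_command", "payload": {
  "series": [
    [[0, 0, 0.5], 0],
    [[0, 0, 1], 0],
    [[0, 0, 1.5], 0],
    [[0, 0, 2], 0],
    [[0, 0, 2], 0]
  ]
}}

```text
time_s: 9.9
tool_pos: [0.5914, -0.0598, 0.2434]
tool_rot: [180.0, 0.0, -5.7]
force: [0.3, -0.7, -1.3]
grip_width: 0.0132
grasp_force: 57.8
```

Emit:
{"api": "arm_command", "payload": {
  "series": [
    [[0, 0, 0.5], 0],
    [[0, 0, 1], 0],
    [[0, 0, 1.5], 0],
    [[0, 0, 2], 0],
    [[0, 0, 2], 0]
  ]
}}

```text
time_s: 10.4
tool_pos: [0.5915, -0.0597, 0.2417]
tool_rot: [180.0, -0.0, -5.7]
force: [0.1, 0.1, 0.6]
grip_width: 0.0134
grasp_force: 57.8
```

Emit:
{"api": "arm_command", "payload": {
  "series": [
    [[0, 0, 0.5], 0],
    [[0, 0, 1], 0],
    [[0, 0, 1.5], 0],
    [[0, 0, 2], 0],
    [[0, 0, 2], 0]
  ]
}}

```text
time_s: 10.9
tool_pos: [0.5914, -0.0597, 0.2395]
tool_rot: [180.0, -0.0, -5.7]
force: [-1.1, 0.5, 2.1]
grip_width: 0.0133
grasp_force: 57.8
```

Emit:
{"api": "arm_command", "payload": {
  "series": [
    [[0, 0, 0.6], 0],
    [[0, 0, 1.2], 0],
    [[0, 0, 1.8], 0],
    [[0, 0, 2.4], 0],
    [[0, 0, 2.5], 0]
  ]
}}

```text
time_s: 11.4
tool_pos: [0.5916, -0.0597, 0.2371]
tool_rot: [180.0, -0.0, -5.7]
force: [0.1, -0.7, 1.8]
grip_width: 0.0134
grasp_force: 57.8
```

Emit:
{"api": "arm_command", "payload": {
  "series": [
    [[0, 0, 0.6], 0],
    [[0, 0, 1.2], 0],
    [[0, 0, 1.8], 0],
    [[0, 0, 2.4], 0],
    [[0, 0, 2.5], 0]
  ]
}}

```text
time_s: 11.9
tool_pos: [0.5915, -0.0597, 0.2345]
tool_rot: [180.0, -0.0, -5.7]
force: [0.6, 1.1, 2.2]
grip_width: 0.0135
grasp_force: 57.8
```

Gate force only, with no side load. Continuing down.

Emit:
{"api": "arm_command", "payload": {
  "series": [
    [[0, 0, 0.7], 0],
    [[0, 0, 1.4], 0],
    [[0, 0, 2.1], 0],
    [[0, 0, 2.8], 0],
    [[0, 0, 3], 0]
  ]
}}

```text
time_s: 12.4
tool_pos: [0.5912, -0.0596, 0.2314]
tool_rot: [180.0, 0.0, -5.7]
force: [-0.0, 0.3, 1.8]
grip_width: 0.0134
grasp_force: 57.8
```

Emit:
{"api": "arm_command", "payload": {
  "series": [
    [[0, 0, 0.7], 0],
    [[0, 0, 1.4], 0],
    [[0, 0, 2.1], 0],
    [[0, 0, 2.8], 0],
    [[0, 0, 3], 0]
  ]
}}

```text
time_s: 12.9
tool_pos: [0.591, -0.0598, 0.2282]
tool_rot: [180.0, 0.1, -5.7]
force: [-1.2, 1.0, 2.4]
grip_width: 0.0129
grasp_force: 57.8
```

Emit:
{"api": "arm_command", "payload": {
  "series": [
    [[0, 0, 0.6], 0],
    [[0, 0, 1.2], 0],
    [[0, 0, 1.8], 0],
    [[0, 0, 2.4], 0],
    [[0, 0, 2.5], 0]
  ]
}}

```text
time_s: 13.4
tool_pos: [0.5906, -0.0597, 0.2253]
tool_rot: [180.0, 0.1, -5.7]
force: [-2.1, 0.5, 1.2]
grip_width: 0.0134
grasp_force: 57.8
```

Emit:
{"api": "arm_command", "payload": {
  "series": [
    [[0, 0, 0.6], 0],
    [[0, 0, 1.2], 0],
    [[0, 0, 1.8], 0],
    [[0, 0, 2], 0],
    [[0, 0, 2], 0]
  ]
}}

```text
time_s: 13.9
tool_pos: [0.5918, -0.0598, 0.2241]
tool_rot: [180.0, -0.0, -5.8]
force: [-0.1, -0.3, -0.7]
grip_width: 0.0136
grasp_force: 57.8
```

Emit:
{"api": "arm_command", "payload": {
  "series": [
    [[0, 0, 0.6], 0],
    [[0, 0, 1.2], 0],
    [[0, 0, 1.8], 0],
    [[0, 0, 2], 0],
    [[0, 0, 2], 0]
  ]
}}

```text
time_s: 14.4
tool_pos: [0.5914, -0.0597, 0.222]
tool_rot: [180.0, -0.0, -5.7]
force: [0.2, 0.1, -0.6]
grip_width: 0.0132
grasp_force: 57.8
```

The force dropped to the baseline, so the eye seems to be past the gate. I'll check the gate numerically by depth.

```bash
python3 -c "
from h import *
im,d=snap('scene');P=cloud('scene',d);np.savez('pics/scene4.npz',im=im,d=d)
v,u=np.mgrid[0:420,0:560]
m=(P[...,0]>.605)&(P[...,0]<.66)&(P[...,1]>-.075)&(P[...,1]<-.045)&(P[...,2]>.21)&(P[...,2]<.26)&(v>190)
print(np.c_[u[m],v[m],(P[m]*1000).round(0)].astype(int).tolist())
go([.59,-.06,.23])
cv2.imwrite('pics/z7.png',cv2.resize(im[170:240,205:275],(600,600),interpolation=cv2.INTER_CUBIC))
"
```

```text
[[246, 193, 605, -47, 234], [246, 194, 605, -47, 231], [240, 196, 606, -59, 225], [247, 196, 605, -46, 226], [236, 197, 607, -66, 224], [237, 197, 608, -64, 224], [238, 197, 608, -62, 225], [239, 197, 607, -60, 224], [240, 197, 606, -59, 223], [241, 197, 608, -57, 225], [242, 197, 606, -55, 223], [246, 197, 606, -48, 223], [247, 197, 605, -46, 223], [236, 198, 622, -62, 237], [237, 198, 622, -60, 238], [238, 198, 609, -62, 223], [239, 198, 609, -60, 223], [240, 198, 609, -58, 223], [241, 198, 606, -57, 221], [242, 198, 607, -55, 222], [243, 198, 606, -54, 221], [235, 199, 624, -63, 237], [236, 199, 626, -61, 239], [237, 199, 625, -60, 238], [238, 199, 622, -59, 235], [239, 199, 611, -60, 223], [240, 199, 610, -58, 222], [241, 199, 611, -56, 223], [242, 199, 611, -54, 223], [243, 199, 609, -53, 222], [247, 199, 607, -46, 220], [235, 200, 624, -64, 234], [236, 200, 625, -62, 235], [237, 200, 624, -60, 235], [238, 200, 623, -59, 234], [239, 200, 613, -59, 223], [240, 200, 613, -58, 222], [241, 200, 613, -56, 223], [242, 200, 612, -54, 222], [243, 200, 611, -53, 221], [247, 200, 606, -47
[... 3658 characters left out ...]
 215, 649, -66, 222], [233, 215, 650, -64, 225], [234, 215, 649, -62, 224], [235, 215, 648, -61, 223], [232, 216, 649, -66, 220], [233, 216, 650, -64, 222], [234, 216, 651, -62, 222], [235, 216, 648, -61, 220], [232, 217, 648, -67, 216], [233, 217, 650, -64, 219], [234, 217, 651, -62, 221], [235, 217, 649, -61, 219], [233, 218, 649, -65, 214], [234, 218, 648, -63, 214], [235, 218, 650, -61, 217], [233, 219, 651, -65, 215], [234, 219, 650, -63, 213], [235, 219, 649, -62, 213], [236, 219, 649, -60, 212], [233, 220, 651, -65, 212], [234, 220, 650, -63, 211], [235, 220, 650, -62, 211]]
at [ 0.5914 -0.0597  0.222 ] [180.     0.    -5.74] t 14.45 F [ 0.83 -1.41 -0.62] shift [-1.4  0.4 -8. ] turn 0
```

View pics/z7.png

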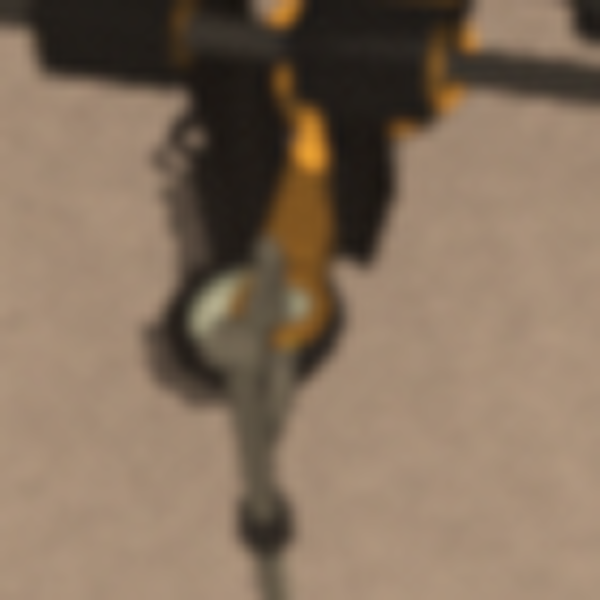

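The picture shows the shut gate spanning nose to rod (depth points at a constant 0.235) above the eye, with the nose bar inside the ring. Now I'll lift until it bears.

Emit:
{"api": "arm_command", "payload": {
  "series": [
    [[0, 0, -1.5], 0],
    [[0, 0, -3], 0],
    [[0, 0, -5], 0],
    [[0, 0, -6.5], 0],
    [[0, 0, -7], 0]
  ]
}}

```text
time_s: 14.95
tool_pos: [0.5916, -0.0597, 0.2294]
tool_rot: [180.0, -0.0, -5.7]
force: [-0.3, -0.2, -0.9]
grip_width: 0.0136
grasp_force: 57.8
```

Emit:
{"api": "arm_command", "payload": {
  "series": [
    [[0, 0, -0.5], 0],
    [[0, 0, -1], 0],
    [[0, 0, -1.5], 0],
    [[0, 0, -2], 0],
    [[0, 0, -2], 0]
  ]
}}

```text
time_s: 15.45
tool_pos: [0.5914, -0.0597, 0.2311]
tool_rot: [180.0, -0.0, -5.7]
force: [-0.5, 1.2, -1.3]
grip_width: 0.0132
grasp_force: 57.8
```

Emit:
{"api": "arm_command", "payload": {
  "series": [
    [[0, 0, -0.3], 0],
    [[0, 0, -0.6], 0],
    [[0, 0, -0.9], 0],
    [[0, 0, -1], 0],
    [[0, 0, -1], 0]
  ]
}}

```text
time_s: 15.95
tool_pos: [0.5914, -0.0597, 0.232]
tool_rot: [180.0, -0.0, -5.7]
force: [-0.6, -0.4, -1.4]
grip_width: 0.0135
grasp_force: 57.8
```

Emit:
{"api": "arm_command", "payload": {
  "series": [
    [[0, 0, -0.2], 0],
    [[0, 0, -0.4], 0],
    [[0, 0, -0.6], 0],
    [[0, 0, -0.8], 0],
    [[0, 0, -0.8], 0]
  ]
}}

```text
time_s: 16.45
tool_pos: [0.5914, -0.0597, 0.2329]
tool_rot: [180.0, -0.0, -5.7]
force: [0.4, 0.3, -1.2]
grip_width: 0.0136
grasp_force: 57.8
```

Emit:
{"api": "arm_command", "payload": {
  "series": [
    [[0, 0, -0.2], 0],
    [[0, 0, -0.4], 0],
    [[0, 0, -0.5], 0],
    [[0, 0, -0.5], 0],
    [[0, 0, -0.5], 0]
  ]
}}

```text
time_s: 16.95
tool_pos: [0.5914, -0.0597, 0.2333]
tool_rot: [180.0, 0.0, -5.7]
force: [-0.6, -0.1, -1.0]
grip_width: 0.0133
grasp_force: 57.8
```

Emit:
{"api": "arm_command", "payload": {
  "series": [
    [[0, 0, -0.2], 0],
    [[0, 0, -0.4], 0],
    [[0, 0, -0.5], 0],
    [[0, 0, -0.5], 0],
    [[0, 0, -0.5], 0]
  ]
}}

```text
time_s: 17.45
tool_pos: [0.5914, -0.0597, 0.2339]
tool_rot: [180.0, -0.0, -5.7]
force: [1.0, -0.1, -0.3]
grip_width: 0.0132
grasp_force: 57.8
```

Emit:
{"api": "arm_command", "payload": {
  "series": [
    [[0, 0, -0.2], 0],
    [[0, 0, -0.4], 0],
    [[0, 0, -0.5], 0],
    [[0, 0, -0.5], 0],
    [[0, 0, -0.5], 0]
  ]
}}

```text
time_s: 17.95
tool_pos: [0.5914, -0.0597, 0.2343]
tool_rot: [180.0, -0.0, -5.7]
force: [0.7, -0.2, -1.1]
grip_width: 0.0134
grasp_force: 57.8
```

Emit:
{"api": "arm_command", "payload": {
  "series": [
    [[0, 0, -0.2], 0],
    [[0, 0, -0.4], 0],
    [[0, 0, -0.5], 0],
    [[0, 0, -0.5], 0],
    [[0, 0, -0.5], 0]
  ]
}}

```text
time_s: 18.45
tool_pos: [0.5913, -0.0597, 0.2347]
tool_rot: [180.0, 0.0, -5.7]
force: [-0.2, -0.4, -1.8]
grip_width: 0.0136
grasp_force: 57.8
```

Emit:
{"api": "arm_command", "payload": {
  "series": [
    [[0, 0, -0.2], 0],
    [[0, 0, -0.4], 0],
    [[0, 0, -0.5], 0],
    [[0, 0, -0.5], 0],
    [[0, 0, -0.5], 0]
  ]
}}

```text
time_s: 18.95
tool_pos: [0.5913, -0.0597, 0.2351]
tool_rot: [180.0, 0.0, -5.7]
force: [0.3, -0.7, -4.1]
grip_width: 0.0134
grasp_force: 57.8
```

Emit:
{"api": "arm_command", "payload": {
  "series": [
    [[0, 0, -0.1], 0],
    [[0, 0, -0.2], 0],
    [[0, 0, -0.2], 0],
    [[0, 0, -0.2], 0],
    [[0, 0, -0.2], 0]
  ]
}}

```text
time_s: 19.45
tool_pos: [0.5913, -0.0597, 0.2353]
tool_rot: [180.0, 0.0, -5.7]
force: [2.0, 0.9, -5.7]
grip_width: 0.0133
grasp_force: 57.8
```

Emit:
{"api": "arm_command", "payload": {
  "series": [
    [[0, 0, 0], 0],
    [[0, 0, 0], 0],
    [[0, 0, 0], 0],
    [[0, 0, 0], 0],
    [[0, 0, 0], 0]
  ]
}}

```text
time_s: 19.95
tool_pos: [0.5913, -0.0597, 0.2355]
tool_rot: [180.0, 0.0, -5.7]
force: [1.8, 0.1, -5.5]
grip_width: 0.0134
grasp_force: 57.8
```

Emit:
{"api": "arm_command", "payload": {
  "series": [
    [[0, 0, 0], 0],
    [[0, 0, 0], 0],
    [[0, 0, 0], 0],
    [[0, 0, 0], 0],
    [[0, 0, 0], 0]
  ]
}}

```text
time_s: 20.45
tool_pos: [0.5913, -0.0597, 0.2355]
tool_rot: [180.0, 0.0, -5.7]
force: [0.9, -0.9, -5.7]
grip_width: 0.0131
grasp_force: 57.8
```

Emit:
{"api": "arm_command", "payload": {
  "series": [
    [[0, 0, 0], 0],
    [[0, 0, 0], 0],
    [[0, 0, 0], 0],
    [[0, 0, 0], 0],
    [[0, 0, 0], 0]
  ]
}}

```text
time_s: 20.95
tool_pos: [0.5913, -0.0597, 0.2355]
tool_rot: [180.0, 0.0, -5.7]
force: [0.5, -0.0, -6.3]
grip_width: 0.0134
grasp_force: 57.8
```

Emit:
{"api": "arm_command", "payload": {
  "series": [
    [[0, 0, 0], 0],
    [[0, 0, 0], 0],
    [[0, 0, 0], 0],
    [[0, 0, 0], 0],
    [[0, 0, 0], 0]
  ]
}}

```text
time_s: 21.45
tool_pos: [0.5913, -0.0597, 0.2355]
tool_rot: [180.0, 0.0, -5.7]
force: [-0.4, 0.0, -5.3]
grip_width: 0.0133
grasp_force: 57.8
```

The pull was held for about 2 s at ~5 N. Lowering towards the bottom of the hook.

Emit:
{"api": "arm_command", "payload": {
  "series": [
    [[0, 0, 2], 0],
    [[0, 0, 6], 0],
    [[0, 0, 11], 0],
    [[0, 0, 16], 0],
    [[0, 0, 18], 0]
  ]
}}

```text
time_s: 21.95
tool_pos: [0.5912, -0.0597, 0.2169]
tool_rot: [180.0, 0.0, -5.7]
force: [-0.1, -0.1, -2.0]
grip_width: 0.0135
grasp_force: 57.8
```

Emit:
{"api": "arm_command", "payload": {
  "series": [
    [[0, 0, 1], 0],
    [[0, 0, 2], 0],
    [[0, 0, 3], 0],
    [[0, 0, 4], 0],
    [[0, 0, 5], 0]
  ]
}}

```text
time_s: 22.45
tool_pos: [0.5915, -0.0597, 0.2126]
tool_rot: [180.0, -0.0, -5.7]
force: [-0.6, -0.4, -1.9]
grip_width: 0.0133
grasp_force: 57.8
```

Emit:
{"api": "arm_command", "payload": {
  "series": [
    [[0, 0, 0.6], 0],
    [[0, 0, 1.2], 0],
    [[0, 0, 1.8], 0],
    [[0, 0, 2], 0],
    [[0, 0, 2], 0]
  ]
}}

```text
time_s: 22.95
tool_pos: [0.5914, -0.0597, 0.2105]
tool_rot: [180.0, 0.0, -5.7]
force: [0.2, -0.3, -1.0]
grip_width: 0.0137
grasp_force: 57.8
```

Emit:
{"api": "arm_command", "payload": {
  "series": [
    [[0, 0, 0.4], 0],
    [[0, 0, 0.8], 0],
    [[0, 0, 1.2], 0],
    [[0, 0, 1.5], 0],
    [[0, 0, 1.5], 0]
  ]
}}

```text
time_s: 23.45
tool_pos: [0.5914, -0.0597, 0.209]
tool_rot: [180.0, 0.0, -5.7]
force: [-0.7, -0.3, -0.7]
grip_width: 0.0135
grasp_force: 57.8
```

Emit:
{"api": "arm_command", "payload": {
  "series": [
    [[0, 0, 0.3], 0],
    [[0, 0, 0.6], 0],
    [[0, 0, 0.9], 0],
    [[0, 0, 1], 0],
    [[0, 0, 1], 0]
  ]
}}

```text
time_s: 23.95
tool_pos: [0.5914, -0.0597, 0.208]
tool_rot: [180.0, 0.0, -5.7]
force: [-0.7, 0.5, -0.9]
grip_width: 0.0134
grasp_force: 57.8
```

Emit:
{"api": "arm_command", "payload": {
  "series": [
    [[0, 0, 0.3], 0],
    [[0, 0, 0.6], 0],
    [[0, 0, 0.9], 0],
    [[0, 0, 1], 0],
    [[0, 0, 1], 0]
  ]
}}

```text
time_s: 24.45
tool_pos: [0.5916, -0.0597, 0.2072]
tool_rot: [180.0, -0.0, -5.7]
force: [-0.0, -0.5, -1.3]
grip_width: 0.0132
grasp_force: 57.8
```

Emit:
{"api": "arm_command", "payload": {
  "series": [
    [[0, 0, 0.3], 0],
    [[0, 0, 0.6], 0],
    [[0, 0, 0.9], 0],
    [[0, 0, 1], 0],
    [[0, 0, 1], 0]
  ]
}}

```text
time_s: 24.95
tool_pos: [0.5918, -0.0597, 0.2064]
tool_rot: [180.0, -0.1, -5.7]
force: [0.9, -0.5, 2.4]
grip_width: 0.0136
grasp_force: 57.8
```

The eye is seated on the bend. I'll ease off 0.5 mm and let the magnifier slip with a weak grip before opening.

Emit:
{"api": "arm_command", "payload": {
  "series": [
    [[0, 0, -0.5], 0],
    [[0, 0, -0.5], 0],
    [[0, 0, -0.5], 0],
    [[0, 0, -0.5], 0],
    [[0, 0, -0.5], 0]
  ],
  "grip_force": 3
}}

```text
time_s: 25.45
tool_pos: [0.5911, -0.0597, 0.2062]
tool_rot: [180.0, 0.0, -5.7]
force: [0.3, 0.2, -0.9]
grip_width: 0.0141
grasp_force: 3.0
```

Emit:
{"api": "arm_command", "payload": {
  "series": [
    [[0, 0, 0], 0],
    [[0, 0, 0], 0],
    [[0, 0, 0], 0],
    [[0, 0, 0], 0],
    [[0, 0, 0], 0]
  ]
}}

```text
time_s: 25.95
tool_pos: [0.5913, -0.0597, 0.2065]
tool_rot: [180.0, 0.0, -5.7]
force: [-0.2, 0.2, -1.0]
grip_width: 0.0138
grasp_force: 3.0
```

Emit:
{"api": "arm_command", "payload": {
  "series": [
    [[0, 0, 0], 0],
    [[0, 0, 0], 0],
    [[0, 0, 0], 0],
    [[0, 0, 0], 0],
    [[0, 0, 0], 0]
  ],
  "grip": -0.4
}}

```text
time_s: 26.45
tool_pos: [0.5914, -0.0597, 0.2066]
tool_rot: [180.0, -0.0, -5.7]
force: [-0.9, -0.5, -0.3]
grip_width: 0.0461
grasp_force: 0.0
```

Emit:
{"api": "arm_command", "payload": {
  "series": [
    [[0, 0, 0], 0],
    [[0, 0, 0], 0],
    [[0, 0, 0], 0],
    [[0, 0, 0], 0],
    [[0, 0, 0], 0]
  ]
}}

```text
time_s: 26.95
tool_pos: [0.5914, -0.0597, 0.2065]
tool_rot: [180.0, 0.0, -5.7]
force: [0.5, -0.8, 0.6]
grip_width: 0.0609
grasp_force: 0.0
```

Emit:
{"api": "arm_command", "payload": {
  "series": [
    [[-2, 0, -8], 0],
    [[-8, 0, -20], 0],
    [[-16, 0, -40], 0],
    [[-26, 0, -60], 0],
    [[-40, 0, -80], 0]
  ]
}}

```text
time_s: 27.45
tool_pos: [0.5513, -0.0555, 0.2885]
tool_rot: [180.0, -0.1, -5.7]
force: [-0.8, 0.2, -0.1]
grip_width: 0.0611
grasp_force: 0.0
```

Emit:
{"api": "arm_command", "payload": {
  "series": [
    [[-40, 0, 0], 0],
    [[-80, 0, 0], 0],
    [[-110, 0, 0], 0],
    [[-130, 0, 0], 0],
    [[-130, 0, 0], 0]
  ]
}}

```text
time_s: 27.95
tool_pos: [0.4206, -0.0424, 0.2881]
tool_rot: [179.9, -0.1, -5.8]
force: [0.6, -1.2, -0.9]
grip_width: 0.0609
grasp_force: 0.0
```

Emit:
{"api": "arm_command", "payload": {
  "series": [
    [[0, 0, 0], 0],
    [[0, 0, 0], 0],
    [[0, 0, 0], 0],
    [[0, 0, 0], 0],
    [[0, 0, 0], 0]
  ]
}}

```text
time_s: 28.45
tool_pos: [0.4226, -0.0427, 0.2863]
tool_rot: [-180.0, 0.0, -5.7]
force: [-0.1, -0.1, 0.2]
grip_width: 0.0612
grasp_force: 0.0
```

```bash
python3 -c "
from h import *
im,d=snap('scene');t,dt=snap('top')
a=cv2.resize(im[175:275,195:275],(480,600),interpolation=cv2.INTER_CUBIC)
b=cv2.resize(t[150:270,275:335],(300,600),interpolation=cv2.INTER_CUBIC)
cv2.imwrite('pics/z8.png',np.hstack([a,b]))
np.savez('pics/scene5.npz',im=im,d=d)
go([.5,-.05,.28])
"
```

```text
at [ 0.4224 -0.0427  0.2863] [-1.7998e+02  3.0000e-02 -5.7300e+00] t 28.55 F [-0.76  0.79 -0.19] shift [77.9 -0.4  6.3] turn 0
```

View pics/z8.png

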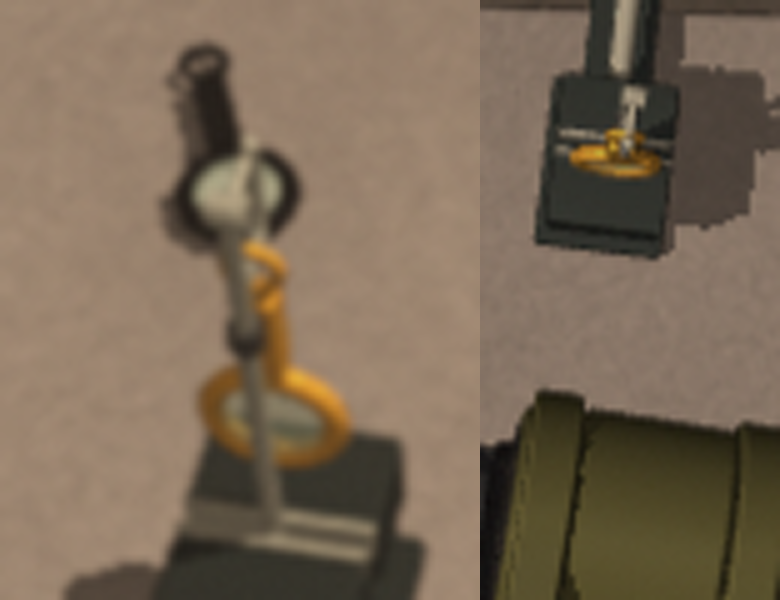

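The magnifier hangs from the hook, with its eye at scene ≈(239,219) and its lens at ≈(241,244), and the gripper is clear. I'll wait for it to settle and compare frames.

Emit:
{"api": "arm_command", "payload": {
  "series": [
    [[0, 0, 0], 0],
    [[0, 0, 0], 0],
    [[0, 0, 0], 0],
    [[0, 0, 0], 0],
    [[0, 0, 0], 0]
  ]
}}

```text
time_s: 29.05
tool_pos: [0.4222, -0.0427, 0.2866]
tool_rot: [180.0, -0.0, -5.7]
force: [0.5, 0.4, -0.2]
grip_width: 0.0606
grasp_force: 0.0
```

Emit:
{"api": "arm_command", "payload": {
  "series": [
    [[0, 0, 0], 0],
    [[0, 0, 0], 0],
    [[0, 0, 0], 0],
    [[0, 0, 0], 0],
    [[0, 0, 0], 0]
  ]
}}

```text
time_s: 29.55
tool_pos: [0.4222, -0.0427, 0.2865]
tool_rot: [180.0, 0.0, -5.7]
force: [-1.5, -0.3, 1.0]
grip_width: 0.0609
grasp_force: 0.0
```

Emit:
{"api": "arm_command", "payload": {
  "series": [
    [[0, 0, 0], 0],
    [[0, 0, 0], 0],
    [[0, 0, 0], 0],
    [[0, 0, 0], 0],
    [[0, 0, 0], 0]
  ]
}}

```text
time_s: 30.05
tool_pos: [0.4223, -0.0427, 0.2865]
tool_rot: [180.0, 0.0, -5.7]
force: [-0.5, 0.4, 0.6]
grip_width: 0.0608
grasp_force: 0.0
```

Emit:
{"api": "arm_command", "payload": {
  "series": [
    [[0, 0, 0], 0],
    [[0, 0, 0], 0],
    [[0, 0, 0], 0],
    [[0, 0, 0], 0],
    [[0, 0, 0], 0]
  ]
}}

```text
time_s: 30.55
tool_pos: [0.4222, -0.0427, 0.2865]
tool_rot: [180.0, 0.0, -5.7]
force: [0.1, -0.2, -0.5]
grip_width: 0.0605
grasp_force: 0.0
```

```bash
python3 -c "
from h import *
def cen(im):
    h=cv2.cvtColor(im,cv2.COLOR_BGR2HSV);m=(h[...,0]>10)&(h[...,0]<22)&(h[...,1]>150)&(h[...,2]>90);m[:200]=0;m[265:]=0;m[:,:215]=0;m[:,270:]=0
    v,u=np.nonzero(m);return len(u),u.mean().round(2),v.mean().round(2),v.max()
print(cen(np.load('pics/scene5.npz')['im']))
for i in range(14): im,d=snap('scene'); print(env.get_obs()['time_s'],cen(im))
"
```

```text
(226, np.float64(240.88), np.float64(237.37), np.int64(252))
30.6 (226, np.float64(240.88), np.float64(237.37), np.int64(252))
30.65 (224, np.float64(240.91), np.float64(237.5), np.int64(252))
30.7 (226, np.float64(240.88), np.float64(237.36), np.int64(252))
30.75 (225, np.float64(240.92), np.float64(237.33), np.int64(252))
30.8 (225, np.float64(240.9), np.float64(237.42), np.int64(252))
30.85 (227, np.float64(240.86), np.float64(237.42), np.int64(252))
30.9 (224, np.float64(240.86), np.float64(237.39), np.int64(252))
30.95 (225, np.float64(240.85), np.float64(237.32), np.int64(252))
31.0 (225, np.float64(240.92), np.float64(237.33), np.int64(252))
31.05 (227, np.float64(240.86), np.float64(237.31), np.int64(252))
31.1 (224, np.float64(240.91), np.float64(237.5), np.int64(252))
31.15 (225, np.float64(240.93), np.float64(237.36), np.int64(252))
31.2 (224, np.float64(240.92), np.float64(237.22), np.int64(252))
31.25 (225, np.float64(240.93), np.float64(237.25), np.int64(252))
```

It hangs still.

```bash
python3 -c "
from cell import env
print(env.sign_off())"
```

```text
the job is handed in; nothing more can be done
None
```

The brass magnifier hangs still on the snap hook with the gate shut above its eye. It held a pull of about 5 N for 2 s, and I handed the job in at about 31 s.

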